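Clamp the lino block in the proofing jig

ROBOT

A 7-joint arm with a two-finger parallel gripper is mounted at the origin on the work surface. World frame = base frame: x ahead of the robot, y to its left, z up, the work surface at z = 0. Lengths are in m, angles in degrees, forces in N, time in s.
With the tool pointing down it reaches from about 0.4 to 0.85 m from the base axis. Payload 10.4 kg.
Tool frame: the origin (TCP) lies midway between the tips of the shut fingers; the grasp point (between the pads) lies 19 mm behind it; z points along the fingers, y is the line along which they close (so a half turn about z gives the same grasp; the last joint's range is limited). The gripper opens to 87 mm and grips with 3 to 60 N. Pads are 19 mm wide; open, the fingers measure 117 mm over their backs; the gripper's body (75 mm by 190 mm) begins 51 mm behind the grasp point.
Start: joints at [70.669, 19.034, -3.707, 83.658, 1.238, 77.344, -5.071], TCP at [0.194, -0.594, 0.223] pointing down, gripper open.
Joint ranges: [-148.97, 148.97], [-28.65, 121.19], [-84.17, 76.75], [9.2, 138.47], [-72.65, 252.65], [3.7, 117.97], [-149.18, 149.18]. Speed limits (degrees/s): [127.2, 127.2, 159.86, 159.86, 180, 180, 180].

INTERFACE

Orientations are given as [roll, pitch, yaw] about the fixed x, y, z axes, in that order (R = Rz(yaw) Ry(pitch) Rx(roll)).
In Python, from workcell import arm gives the robot as it stands. Calls block until the motion is done:
- arm.movep(position, orientation): joint-space move of the TCP to a pose.
- arm.move_linear(position, velocity=0.15, ori=None): straight line of the TCP; ori=None keeps the orientation; velocity is the mean speed in m/s.
- arm.set_joints(angles): joint-space move.
- arm.gripper_open() and arm.close(f_grip=None): open the fingers fully, or close them until they stop; f_grip is the grip in N (None keeps the last).
- arm.dwell(seconds).
- arm.solve_ik(position, orientation): joint angles nearest the present ones, or None.
- arm.snapshot(name): name is "scene" or "top"; returns a dict with "frame" (400x640x3 uint8, red, green, blue), "fx", "fy", "cx", "cy" (pixels), "D" ([k1, k2, p1, p2, k3] as OpenCV has them; the pictures are not rectified), "T" (4x4, takes a point from camera to world coordinates). Camera axes: x right, y down, z forward; pixel columns grow to the right and rows downward; lengths in m; the calibration is good to about 2 mm. A picture is of the moment at which its call begins. There is no depth.
A pose or a line that the arm cannot do raises arm.PlanningError and nothing moves.
- arm.finish_job(): hands the job in; it is judged then, once.
Readings, each from a call of its own:
- arm.read_time(): time.
- arm.read_q(): joint angles.
- arm.read_joint_vel(): joint speeds.
- arm.read_effort(): joint torques, N m.
- arm.read_tool_pos(): TCP position.
- arm.read_orientation(): TCP orientation.
- arm.read_wrist_force(): force on the tool from outside, world axes, zero at the start.
- arm.read_moment(): the same for the moment, N m.
- arm.read_opening(): finger opening in m.
- arm.read_grasp_force(): force on a finger pad.
Only numpy, scipy, OpenCV 4.12 (cv2) and the standard library are available. Lean on these libraries where they do the work, as an engineer would, in place of code of your own. Each camera call takes 0.05 s, during which the arm holds its last target. There are 200 camera calls.

TASK

Push the green lino block along its plywood jig until its front edge sits fully home against the aluminium stop, then push the clamp's red handle over and down, past its dead point, until it snaps down and stays locked on the block. Only push with the fingers: do not pick up or tip the block, leave the tin, the jar and the spatula where they are, and finish with the hand clear of everything.

Things in the scene. Friction and masses are not known exactly. Their poses are not given: they have to be found in the camera images.
- jig: Fixed plywood board, 400 x 150 x 12 mm, flat on the table; origin at the centre of its underside. Its x axis runs along its length from the block's end towards the stop and the clamp, z up. On its centre line, in order along x: the block between wooden guides, an aluminium stop bar, a steel toggle clamp with a red handle (cheeks x = 60 to 96 mm, y within 20 mm, top 64 mm above the table).
- guides (a point): Middle of the two wooden guide strips, at x = -70 mm, y = 0, 22 mm above the table in the jig; axes as the jig's. They run along the jig's x from x = -170 to 30 mm, 10 mm wide, 10 mm above the bed, inner faces 42 mm either side of the centre line, and keep the block straight with 2 mm play each side.
- stop_face (a point): Point on the aluminium stop's face, at x = 30 mm, y = 0, 23 mm above the table in the jig; axes as the jig's. The bar is 14 mm thick, top 32 mm above the table. The block is fully home when block_front meets this face.
- hinge (a point): Axis of the clamp's handle and of its hold-down bar, lying along the jig's y: at x = 75 mm, y = 0, 55 mm above the table in the jig; axes as the jig's.
- bar_tip (a point): End of the clamp's steel hold-down bar, 75 mm from the hinge, with a black rubber foot below it. At the start the bar points up and towards the block (0.5 rad above level, tip about 91 mm above the table); linked to the handle, it comes down on the block as the handle goes over. Not to be pushed.
- lever (a joint): Red handle's angle (rad). 0: open, rising at 1.36 rad above horizontal, leaning to the jig's +x. Grows as it is swung over to +x and down: elevation = 1.36 - value. Sprung: light at first, hardest near 0.5 (about 8 N at point grip), dead point 1.0. Let go before that it springs back; past it, it snaps to its stop at 1.35 (level, pointing to +x, top 64 mm above the table) and stays locked.
- grip (a point): Where to push: point on the handle's centre line, 100 mm from the hinge, mid-width of the jig. The red grip is a round bar 18 mm thick, its far end 125 mm from the hinge. Push its upper side, which faces the block's end (jig -x) while it stands up.
- block_rear (a point): Centre of the block's rear face, the face to push: 11 mm above the bed, 23 mm above the table; x points to the block's front, 100 mm ahead. The loose wooden block with green lino top is 100 mm long (along jig x), 80 mm wide, 22 mm high, 0.15 to 0.31 kg, and lies on the bed between the guides, 25 to 70 mm short of the stop.
- block_front (a point): Centre of the block's front face, 11 mm above its underside; x points out of the face towards the stop.
- tin: Bystander: white-topped ink tin with a blue band, 60 mm across, 55 mm high, on the table beside the jig on its -y side, origin at the centre of its underside. Leave alone.
- jar: Bystander: amber jar with black cap, 56 mm across, 75 mm high, on the table beside the jig on its -y side, origin at the centre of its underside. Leave alone.
- spatula: Bystander: ink spatula, 190 mm long, lying flat on the table beside the jig on its +y side, roughly parallel to it; origin under its middle. Leave alone.

How it is judged:
By the outcome, as a careful person would: the job done as asked, in the order asked, and still so for the second after the job is handed in, with the robot touching nothing.
It also fails if it takes over 58 s, if anything falls off the work surface, if the arm or the gripper's body presses on something with over 40 N, if the wrist force passes 120 N, or if a joint passes its speed limit or range.

## Working session

There is one attempt and no reset: what is moved stays moved. The work goes in short steps, each a Python script; the robot and the scene stay as the last script left them, time stands still between calls to the robot, and variables do not carry over. Pictures are saved under pics/ and viewed, at most 10 in all, crops included, and the job is handed in when it is done.

```bash
mkdir -p pics; cat > h.py <<'E'
import numpy as np, cv2
from workcell import arm
def K(s): return np.array([[s["fx"],0,s["cx"]],[0,s["fy"],s["cy"]],[0,0,1.]])
def cast(s,uv,z):
    p=cv2.undistortPoints(np.array(uv,float).reshape(-1,1,2),K(s),np.array(s["D"],float)).reshape(-1,2)
    T=np.array(s["T"]); d=np.c_[p,np.ones(len(p))]@T[:3,:3].T; o=T[:3,3]
    return o+d*((z-o[2])/d[:,2])[:,None]
def proj(s,P):
    T=np.linalg.inv(np.array(s["T"])); return cv2.projectPoints(np.array(P,float).reshape(-1,3),cv2.Rodrigues(T[:3,:3])[0],T[:3,3],K(s),np.array(s["D"],float))[0].reshape(-1,2)
def save(s,n): cv2.imwrite(f"pics/{n}.png",s["frame"][:,:,::-1])
E
python3 - <<'E'
from h import *
for n in("scene","top"):
    s=arm.snapshot(n); save(s,n+"0"); print(n,np.round(s["T"],3).tolist(),s["fx"])
E
```

```text
scene [[0.202, 0.807, -0.555, 1.082], [0.979, -0.168, 0.112, -0.096], [-0.003, -0.567, -0.824, 0.851], [0.0, 0.0, 0.0, 1.0]] 494.5074633585709
top [[0.016, -0.987, 0.157, 0.464], [-1.0, -0.018, -0.01, 0.024], [0.013, -0.157, -0.988, 0.848], [0.0, 0.0, 0.0, 1.0]] 432.4909534650886
```

View pics/top0.png

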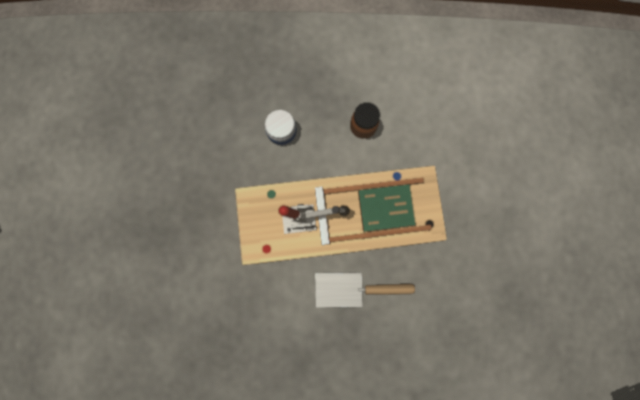

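View pics/scene0.png

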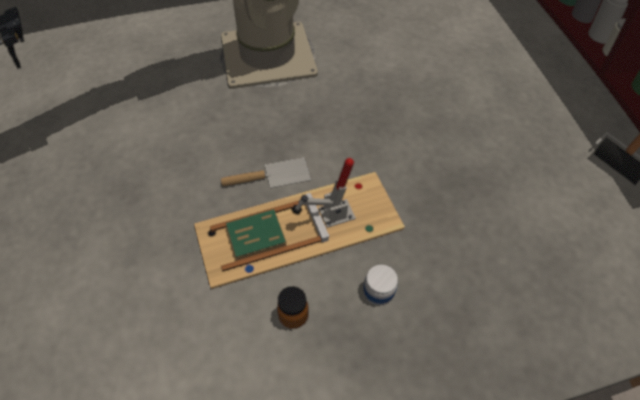

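The top view shows the jig with corners near (237,187), (437,168), (446,240) and (242,263). The green block is at about (387,208), the stop bar at (322,215), and the red handle top at (286,211). The tin is at (281,126), the jar at (366,118), and the spatula at (365,290). The jig's +x points image-left, which is world +y. The scene view agrees, with the red handle at (348,160) leaning right.

```bash
cat >> h.py <<'E'
def big(m,k=5):
    m=cv2.morphologyEx(m.astype(np.uint8)*255,cv2.MORPH_CLOSE,np.ones((k,k)))
    c=max(cv2.findContours(m,cv2.RETR_EXTERNAL,cv2.CHAIN_APPROX_NONE)[0],key=cv2.contourArea); return c.reshape(-1,2)
def rect(s,c,z):
    P=cast(s,c,z)[:,:2]; (x,y),wh,a=cv2.minAreaRect((P*1000).astype(np.float32)); 
    if wh[0]<wh[1]: wh=wh[::-1]; a+=90
    return np.array([x,y])/1000,wh,a
def masks(s):
    h=cv2.cvtColor(s["frame"],cv2.COLOR_RGB2HSV).astype(int); H,S,V=h[...,0],h[...,1],h[...,2]
    return dict(wood=(H>8)&(H<25)&(S>70)&(V>110),green=(H>60)&(H<95)&(S>70),red=((H<6)|(H>174))&(S>150))
E
python3 - <<'E'
from h import *
for n in("scene","top"):
    s=arm.snapshot(n); m=masks(s)
    r=rect(s,big(m["wood"],15),.012); print(n,"jig",r)
    g=rect(s,big(m["green"]),.034); print(" block",g)
    a=np.radians(r[2]); 
    if np.sin(a)<0: a+=np.pi
    ex=np.array([np.cos(a),np.sin(a)]); ey=np.array([-ex[1],ex[0]]); d=g[0]-r[0]; print(" yaw",np.degrees(a),"block in jig mm",d@ex*1e3,d@ey*1e3)
    L=lambda x,y,z: [*(r[0]+ex*x+ey*y),z]
    t=np.pi/2; pts=[L(x,y,.012) for x in(-.2,.2) for y in(-.075,.075)]+[L(.03,y,.032) for y in(-.05,.05)]+[L(.075+l*np.cos(1.36),0,.055+l*np.sin(1.36)) for l in(0,.1,.125)]+[L(-.17,0,.022)]
    im=s["frame"][:,:,::-1].copy()
    for u in proj(s,pts): cv2.circle(im,tuple(int(v*16) for v in u),24,(255,0,255),-1,shift=4)
    u0=proj(s,L(0,0,0))[0].astype(int); c=im[u0[1]-100:u0[1]+100,u0[0]-130:u0[0]+130]
    cv2.imwrite(f"pics/{n}_ov.png",cv2.resize(c,None,fx=2.9,fy=2.9))
a,b=[cv2.imread(f"pics/{n}_ov.png") for n in("scene","top")]
cv2.imwrite("pics/ov.png",cv2.resize(np.vstack([a,b]),(390,600)))
E
```

```text
scene jig (array([ 0.55809552, -0.02074478]), (401.59051513671875, 154.40687561035156), 97.73752498626709)
 block (array([ 0.57050513, -0.10842053]), (95.03572082519531, 75.83128356933594), 97.9018120765686)
 yaw 97.73752498626709 block in jig mm -88.54825336095706 -0.4923793901383522
top jig (array([ 0.55644128, -0.01981561]), (400.1502685546875, 150.71449279785156), 97.71676206588745)
 block (array([ 0.56794824, -0.1064323 ]), (93.30121612548828, 73.88127136230469), 97.69063949584961)
 yaw 97.71676206588745 block in jig mm -87.37738912426971 0.22779955941317576
```

View pics/top_ov.png

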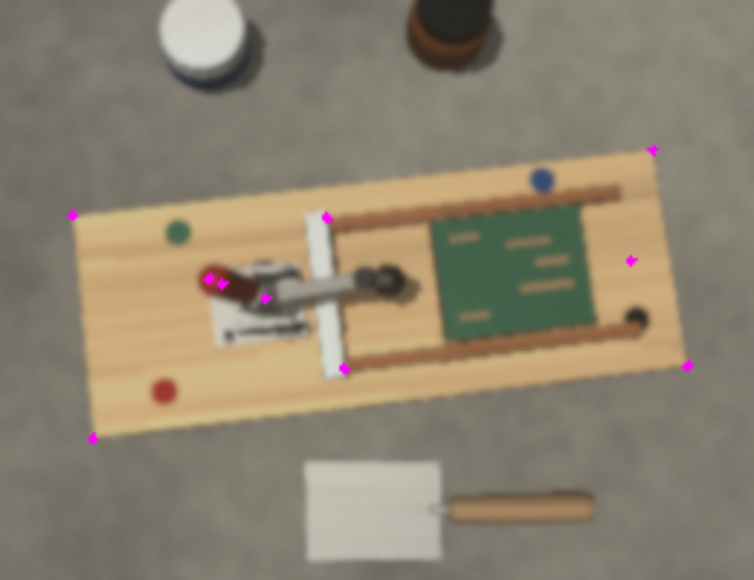

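View pics/scene_ov.png

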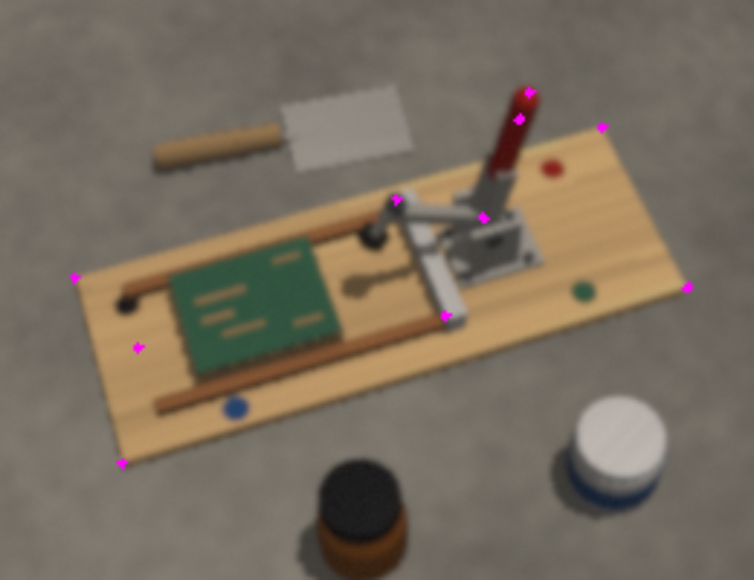

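Both views agree: jig centre (0.557, -0.020), yaw 97.7°, and the stop, guides and handle project where they should. The block's rear is at jig x of about -138, so the gap is about 68 mm. Next is the push.

```bash
cat >> h.py <<'E'
C=np.array([.5572,-.0202]); A=np.radians(97.72); EX=np.array([np.cos(A),np.sin(A)]); EY=np.array([-EX[1],EX[0]])
def W(x,y,z): return [*(C+EX*x+EY*y),z]
def J(): p=np.array(arm.read_tool_pos()); d=p[:2]-C; return np.round([d@EX*1e3,d@EY*1e3,p[2]*1e3],1)
def F(): f=np.array(arm.read_wrist_force()); return np.round([f[:2]@EX,f[:2]@EY,f[2]],1)
E
python3 - <<'E'
from h import *
q=np.array(arm.read_q()); print(arm.read_orientation(),arm.read_time())
best=None
for yaw in(97.72,-82.28):
    s=arm.solve_ik(W(-.178,0,.16),[180,0,yaw]); print(yaw,None if s is None else np.round(s,1))
    if s is not None:
        d=np.abs(np.array(s)-q).max()
        if best is None or d<best[0]: best=(d,yaw)
yaw=best[1]; print(best); open("yaw","w").write(str(yaw))
arm.close(5)
arm.movep(W(-.178,0,.16),[180,0,yaw])
arm.move_linear(W(-.178,0,.020),velocity=.12)
print(J(),F(),arm.read_time())
s=arm.snapshot("scene"); u=proj(s,W(-.14,0,.03))[0].astype(int)
cv2.imwrite("pics/near.png",cv2.resize(s["frame"][max(0,u[1]-90):u[1]+70,u[0]-90:u[0]+110,::-1],None,fx=3,fy=3))
E
```

```text
[-1.79957405e+02  2.08564756e-03  1.80381103e+01] 0.2
97.72 [ 43.4  24.3 -37.3  88.7  15.2  72.2  11.6]
-82.28 [ -32.8   34.2   66.6   92.8  -32.4   74.7 -133.3]
(np.float64(33.622758744982555), 97.72)
[-178.2   -0.5   20.8] [-0.1 -0.1 -0.4] 5.0583
```

View pics/near.png

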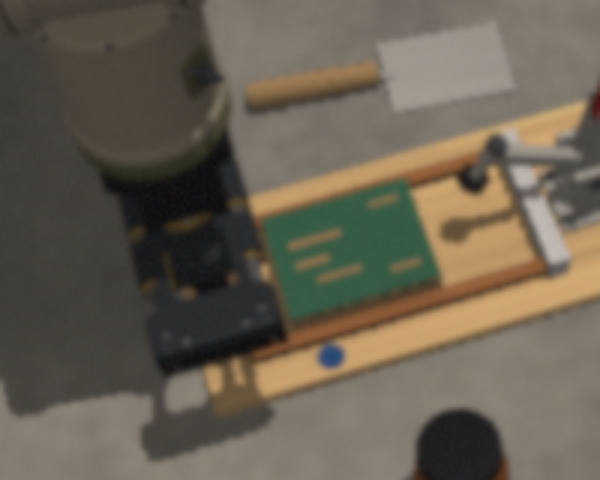

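The gripper is down behind the block, with the block's rear edge near (270,250) in the crop and nothing touching. Now I push it home with force checks.

```bash
python3 - <<'E'
from h import *
x=-.178
for x in(-.155,-.140,-.115,-.09): arm.move_linear(W(x,0,.020),velocity=.06); print(J(),F())
while x<-.068:
    x+=.002; arm.move_linear(W(x,0,.020),velocity=.03); f=F(); print(J(),f)
    if f[0]<-12: break
print(arm.read_time())
E
```

```text
[-1.548e+02 -1.000e-01  2.010e+01] [-0.2 -0.   0.8]
[-1.395e+02 -1.000e-01  2.000e+01] [ 0.9 -0.   0.3]
[-114.8   -0.    20.1] [ 0.8  0.3 -0.4]
[-89.8  -0.   20. ] [-0.4 -0.4  0.2]
[-88.1  -0.   20. ] [-0.1 -0.5 -0.5]
[-85.9   0.   20. ] [-1.1  0.6 -0.5]
[-83.8  -0.   20. ] [-0.  -0.2 -0.4]
[-81.8  -0.   20. ] [ 0.1 -0.6 -0.5]
[-79.8  -0.1  20. ] [-0.3  0.6 -0.3]
[-79.6  -0.   20.1] [-5.2 -0.1 -1.5]
[-79.6  -0.   20.3] [-10.4   0.2  -1.4]
[-79.5   0.   20.4] [-15.7  -1.   -1.1]
9.175
```

The block stopped with the TCP at -79.5 mm, which is the predicted home position, and the force rose to 16 N. Next I back off, check the view, and go to the lever.

```bash
cat >> h.py <<'E'
def lever(v,extra=0):
    e=1.36-v; r=.1; o=.009-extra
    return W(.075+r*np.cos(e)-o*np.sin(e)-.0095,0,.055+r*np.sin(e)+o*np.cos(e))
E
python3 - <<'E'
from h import *
arm.move_linear(W(-.1,0,.02),velocity=.08)
arm.move_linear(W(-.1,0,.21),velocity=.2)
arm.move_linear(W(.04,0,.21),velocity=.2)
p=lever(0); p=W(.06,0,p[2])
arm.move_linear(p,velocity=.1); print(J(),F(),arm.read_time())
s=arm.snapshot("top"); g=big(masks(s)["green"]); r=rect(s,g,.034); d=r[0]-C; print("block",d@EX*1e3,d@EY*1e3,r[1:])
s=arm.snapshot("scene"); u=proj(s,W(.03,0,.05))[0].astype(int)
cv2.imwrite("pics/lev.png",cv2.resize(s["frame"][max(0,u[1]-110):u[1]+70,u[0]-120:u[0]+100,::-1],None,fx=3,fy=3))
E
```

```text
[ 59.8  -0.3 155. ] [-1.1 -0.8  0.6] 12.3417Traceback (most recent call last):
  File "<stdin>", line 7, in <module>
  File "h.py", line 13, in big
    c=max(cv2.findContours(m,cv2.RETR_EXTERNAL,cv2.CHAIN_APPROX_NONE)[0],key=cv2.contourArea); return c.reshape(-1,2)
ValueError: max() iterable argument is empty
```

The top camera is blocked by the arm, so I use the scene view only.

```bash
python3 - <<'E'
from h import *
s=arm.snapshot("scene"); u=proj(s,W(.03,0,.05))[0].astype(int)
cv2.imwrite("pics/lev.png",cv2.resize(s["frame"][max(0,u[1]-110):u[1]+70,u[0]-120:u[0]+100,::-1],None,fx=3,fy=3))
E
```

```text
(no output)
```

View pics/lev.png

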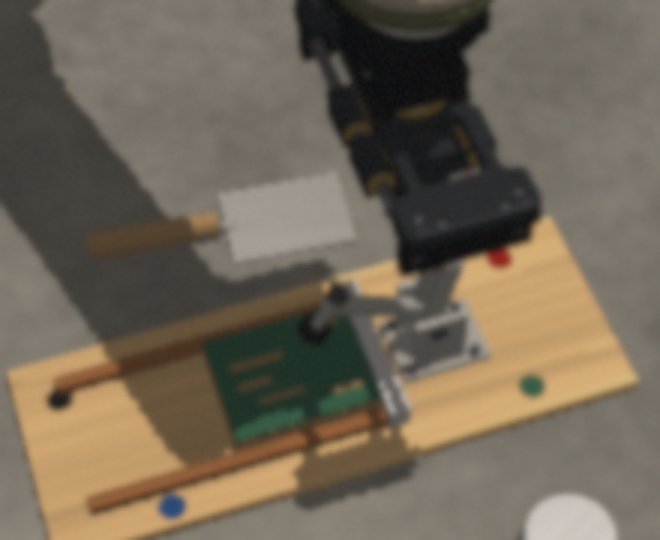

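The block's front edge (about (375,390) in the crop) sits at the stop bar, and the hand is behind the handle without force. Now the lever.

```bash
python3 - <<'E'
from h import *
for v in [0]+list(np.arange(.1,1.26,.115)):
    arm.move_linear(lever(v,.001),velocity=.06); print(round(v,2),J(),F())
print(arm.read_time())
E
```

```text
0 [ 79.1  -0.  154.6] [ 0.4 -0.2  1.3]
0.1 [ 88.7  -0.  152.6] [-1.2 -0.9  0.2]
0.22 [ 9.950e+01 -1.000e-01  1.494e+02] [-3.8 -1.   1.4]
0.33 [109.7  -0.2 145. ] [-5.  -1.1  3.7]
0.45 [119.6  -0.3 139.5] [-5.3 -0.5  5.7]
0.56 [129.1  -0.4 132.8] [-4.2 -0.1  6.9]
0.68 [137.5  -0.5 124.9] [-4.6 -1.5  5.8]
0.79 [145.4  -0.3 116.1] [-2.2 -1.7  3.2]
0.91 [152.2   0.6 106. ] [ 0.6 -0.2  2.2]
1.02 [157.3   0.5  95.4] [ 0.2  0.3 -0.2]
1.14 [161.4   0.4  84.6] [ 0.7  0.5 -0.4]
1.25 [164.1   0.3  73.5] [ 0.2  0.7 -0. ]
16.6333
```

The force matched the over-centre curve and fell to zero after about 1.0. I retract and check.

```bash
python3 - <<'E'
from h import *
arm.move_linear(W(.16,0,.25),velocity=.2)
arm.movep([.30,-.35,.30],[180,0,60])
print(np.round(arm.read_tool_pos(),3),F(),arm.read_time())
s=arm.snapshot("top"); r=rect(s,big(masks(s)["green"],15),.034); d=r[0]-C; print("block",d@EX*1e3,d@EY*1e3,r[1:])
a=s["frame"][100:310,220:460]; save(s,"topend")
s=arm.snapshot("scene"); u=proj(s,W(.03,0,.05))[0].astype(int); b=s["frame"][u[1]-100:u[1]+110,u[0]-120:u[0]+120]
cv2.imwrite("pics/end.png",cv2.resize(np.hstack([a,b])[:,:,::-1],None,fx=1.66,fy=1.66))
E
```

```text
[ 0.301 -0.349  0.3  ] [ 0.7 -0.8  0.3] 19.6333
block -19.727943971331694 -0.875120872247895 ((93.64118957519531, 73.35389709472656), 97.57580232620239)
```

View pics/end.png

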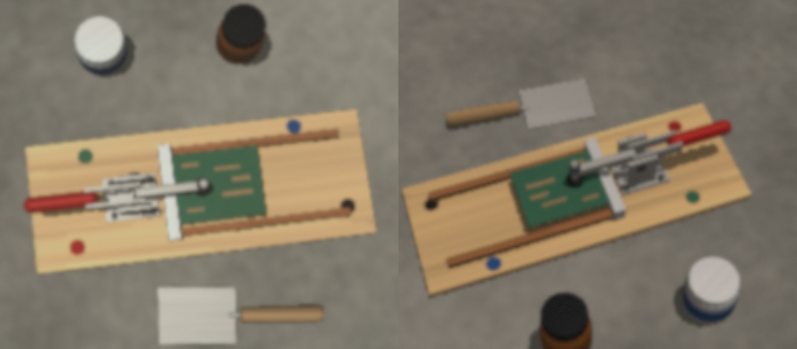

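The block's centre is at -19.7 mm, against -20 mm when fully home. The handle lies flat to +x, the foot is on the lino at (205,185), the tin, jar and spatula look unmoved, and the hand is clear.

```bash
python3 -c "
from workcell import arm
print(arm.finish_job())"
```

```text
the job is handed in; nothing more can be done
None
```

The block is home against the stop, the clamp is snapped down and locked on it, the tin, jar and spatula look unmoved, and the job was handed in at about 20 s with the hand clear.

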